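# Hang the turner on the hook behind the sliding door

## Task

Slide the little cupboard's door fully to the left, which uncovers the free hook inside. Then hang the small turner by the ring at the end of its handle on that hook, so that it hangs down freely and still, and leave the other things on the worktop where they are.

Things in the scene. Friction and masses are not known exactly. Their poses are not given: they have to be found in the camera images.
- cupboard: Low white cupboard fixed on the worktop, 170 deep (x), 316 wide (y), 355 mm high; origin under its middle; +x into it, +y to its left, z up. Inside roof 340 mm up, but a 10 mm thick lintel along the front hangs down to 280 mm, lower than the hook's tip: the turner must go in ring end tilted up (30 to 45 degrees suits). Floor 12, front rail 21 mm high. A skimmer hangs for good in its left half.
- door (a joint): The cupboard's sliding door, a white panel 152 mm wide just behind the lintel, at first over the right half of the front (seen from the robot). Value in m: near 0 at the right; 0.149 at the left stop, with the right half (146 mm) open. Slides along the cupboard's +y, stays where it is left, needs about 2 N plus 6 N per m/s.
- door_handle (a point): Centre of the door's upright steel bar handle, about 10 mm thick and 100 mm long (z 140 to 240 mm), 35 mm in front of the panel and 23 mm in front of the cupboard's front face. Axes as the cupboard's. Moves with the door.
- hook_seat (a point): Lowest point (centre of the 6 mm round bar) of the free steel hook behind the door: 255 mm up, 115 mm behind the front face, mid right half. Axes as the cupboard's. From the back wall (45 mm behind, there 11 mm higher) the bar comes forward to the seat, then turns up; it ends 19 mm in front of and 24 mm above the seat.
- turner_grip (a point): Turner (small spatula), loose, flat on the worktop, 236 mm long, about 0.12 kg: black handle bar 14 mm wide, 16 thick, steel ring at one end, slotted steel blade 50 wide, 3 thick at the other. This is the grip point near the blade, 8 mm up as it lies. +x along the handle to the ring, z square to the flat (up as it lies). Handle from x = -22 to +130 mm, blade to -65.
- turner_eye (a point): Centre of the ring at the end of the turner's handle, 150 mm along +x from the grip point. Ring of 8 mm round bar, 26 mm inside, 42 mm outside diameter, flat with the turner: its axis is the turner's z. Hung at the seat, this point lies about 10 to 14 mm below it and +x points up.
- peeler_mid (a point): Centre of a peeler, white, 170x25x18 mm, loose; to be left alone.
- garlic_mid (a point): Centre of a garlic bulb, 60 mm across and high, loose; to be left alone.
- spice_mid (a point): Centre of a spice jar with a black lid, 41 mm across, 105 mm high, loose; to be left alone.
- salt_mid (a point): Centre of a salt shaker, 44 mm across, 90 mm high, loose; to be left alone.

How it is judged (in metres and radians):
On the way, in this order (a step that is already met when the one before it is completed fails the run):
1. the door is slid to the left, at least 138 of its 149 mm (value of joint door above 0.138 m), for 0.2 s.
2. the turner's ring is on the free hook and the turner hangs down (x of turner_eye in the frame of hook_seat between -0.02 and 0.042 m and y of turner_eye in the frame of hook_seat between -0.015 and 0.015 m and z of turner_eye in the frame of hook_seat between -0.025 and 0.018 m and angle between turner_eye's own x axis and vertical below 0.4 rad), for 0.2 s.
At the end, for the whole second after the job is handed in: Door open to the left (at least 0.138 m). The turner hangs by its ring on the free hook: ring centre within 15 mm sideways of the seat, up to 20 mm in front or 42 mm behind, 25 mm below to 18 mm above it; handle within 0.3 rad of upright, ring end up; at rest (under 0.1 m/s) (value of joint door above 0.138 m and x of turner_eye in the frame of hook_seat between -0.02 and 0.042 m and y of turner_eye in the frame of hook_seat between -0.015 and 0.015 m and z of turner_eye in the frame of hook_seat between -0.025 and 0.018 m and angle between turner_eye's own x axis and vertical below 0.3 rad and linear speed of turner below 0.1 m/s); the robot touches nothing.
It fails at once if a bystander (peeler, garlic bulb, spice jar, salt shaker) is moved more than 30 mm (distance of any of peeler_mid, garlic_mid, spice_mid, salt_mid from where it was at the start of the episode above 0.03 m).
It also fails if it takes over 72 s, if anything falls off the work surface, if the arm or the gripper's body presses on something with over 40 N, if the wrist force passes 120 N, or if a joint passes its speed limit or range.

## Robot

A 6-joint arm with a two-finger parallel gripper is mounted at the origin on a cart in front of the work surface, level with it; the furniture and walls round the work are solid. World frame = base frame: x ahead of the robot, y to its left, z up, the work surface at z = 0. Lengths are in m, angles in degrees, forces in N, time in s.
With the tool pointing down it reaches from about 0.4 to 0.825 m from the base axis. Payload 7 kg.
Tool frame: the origin (TCP) lies on the centre line of the jaws, within the pads' length; the fingertips stand r.tip_reach ahead of it and the grasp point (between the pads) is the TCP (r.tip_reach is the distance from the TCP to the fingertips, in m); z points along the fingers, y is the line along which they close (so a half turn about z gives the same grasp; the last joint's range is limited). The gripper opens to 88 mm and grips with 3 to 60 N. Pads are 19 mm wide; open, the fingers measure 130 mm over their backs; the gripper's body (78 mm by 193 mm) begins 47 mm behind the grasp point.
Start: joints at [81.022, 20.546, 0.682, 0, -70.136, -16.507], TCP at [0.29, 0.609, 0.246] pointing down, gripper open.
Joint ranges: [-176.03, 176.03], [-82.01, 121.73], [-58.28, 71.71], [-173.87, 95.51], [-174.79, -0.11], [-173.66, 173.66]. Speed limits (degrees/s): [136.94, 136.94, 172.46, 180, 180, 180].

## Interface

Orientations are given as [roll, pitch, yaw] about the fixed x, y, z axes, in that order (R = Rz(yaw) Ry(pitch) Rx(roll)).
In Python, from plant import sensors, cams, r gives the robot as it stands.
- The arm moves only by the tool drive_tool, never from a script. Its argument "rows" is a list of rows, each an object of numbers: "fingers": the gripper's target within -1 to 1 (fully open at 1, half-way at 0, shut at -1); "x", "y", "z": the shift along the tool's x, y, z in m; "spin": the turn about the tool's z in rad. A call has 1 to 10 rows; each row is the pose to reach, as a shift and turn from the pose commanded when the call began, along the tool's axes at that moment; what a row does not reach only later rows make up. A row lasts 1/8 s, in which the tool goes at most 62.5 mm and 10.7 degrees, less where a joint would pass 70% of its speed; a pose out of reach is approached as far as the arm can. A call with a gripper value outside its range is refused whole. The fingers move at their own pace and stop on an object; "newtons" is the grip in N (left out, the last holds). Time passes only in rows, so rows that repeat a pose let the fingers close. It gives the time, the measured TCP pose, the force, the opening and the grip force at its end, in the units of the state.
- sensors.get_state(): the state, without advancing time (a new reading comes with each control period).
- cams.capture(name): name is "scene" or "side" or "wrist"; returns a dict with "pixels" (480x640x3 uint8, red, green, blue), "intrinsics" (3x3 intrinsics, pixels), "k1" (the pictures are not rectified: a ray, as slopes to the right and down, at radius r is drawn at 1 + k1 r^2 times it, then the intrinsics apply), "eye" and "orientation" of the camera in the world; the wrist camera has in their place "T_tool_cam" (4x4, takes a point from camera to tool coordinates, whose origin is the TCP and whose axes are the flange's). Camera axes: x right, y up, looking along -z (the intrinsics and any distortion apply to the point x, -y, -z); pixel columns grow to the right and rows downward; lengths in m; the calibration is good to about 2 mm. A picture is of the moment at which its call begins: read the wrist's pose just before it. There is no depth.
- r.close_job(): hands the job in; it is judged then, once.
The state is a dict: "time_s": time; "joints": joint angles; "qd": joint speeds; "joint_torque": joint torques, N m; "tcp_pos": TCP position; "eef_rot": TCP orientation; "contact_force": force on the tool from outside, world axes, zero at the start; "moment": the same for the moment, N m; "gripper_width": finger opening in m; "gripper_force": force on a finger pad.
Only numpy, scipy, OpenCV 4.12 (cv2) and the standard library are available. Lean on these libraries where they do the work, as an engineer would, in place of code of your own. Each camera call takes 0.05 s, during which the arm holds its last target. There are 200 camera calls.

## Working session

There is one attempt and no reset: what is moved stays moved. The work goes in short steps, Python scripts to look and compute and a tool call to move; the robot and the scene stay as the last step left them, time stands still between calls to the robot, and variables do not carry over. Pictures are saved under pics/ and viewed, at most 10 in all, crops included, and the job is handed in when it is done.

Besides the shell and the picture viewer there is one more tool, called after "Call:" as a command line: name --argument value ..., lists and objects as JSON in quotes. drive_tool: Moves the arm, as the interface text tells. Its arguments: {"type":"object","properties":{"rows":{"type":"array"},"newtons":{"type":"number"}},"required":["rows"]}

```bash
ls; mkdir -p pics; python3 - <<'E'
from plant import sensors, cams, r
import cv2
print(sensors.get_state(), r.tip_reach)
for n in ("scene","side"):
    c=cams.capture(n); cv2.imwrite(f"pics/{n}0.png",c["pixels"][:,:,::-1]); print(n,c["intrinsics"],c["k1"],c["eye"],c["orientation"])
E
```

```text
pics
{'time_s': 0.0, 'joints': array([ 8.10223453e+01,  2.05916882e+01,  6.33284079e-01, -2.31124643e-02,
       -7.01353350e+01, -1.65055971e+01]), 'qd': array([ 0.08095575,  0.03535791,  0.00396281, -0.01380425, -0.03159343,
       -0.08947725]), 'joint_torque': array([-8.31979196e-05, -5.82719564e+01,  2.93053901e+01,  6.99709877e+00,
        7.01659505e-03, -1.52853718e-04]), 'tcp_pos': array([0.29023732, 0.60889704, 0.24460667]), 'eef_rot': array([ 1.79903950e+02, -5.80341294e-03, -2.54911184e+01]), 'contact_force': array([-0.13670042,  0.88150787,  0.4057413 ]), 'moment': array([ 0.02171127, -0.01645523,  0.07035213]), 'gripper_force': 0.0, 'gripper_width': 0.08743711746167047} 0.019
scene [[521.99298201   0.         321.4010203 ]
 [  0.         521.99298201 247.22410558]
 [  0.           0.           1.        ]] -0.15360314994762064 [-0.06915644 -0.29305857  0.8602445 ] [ 48.47730824  -0.4356551  -55.98521349]
side [[483.12581859   0.         310.68902931]
 [  0.         483.12581859 247.52276366]
 [  0.           0.           1.        ]] -0.008053705353316867 [0.34933695 0.60403233 0.90196401] [  35.06976065   -0.53318167 -151.87587591]
```

View pics/scene0.png

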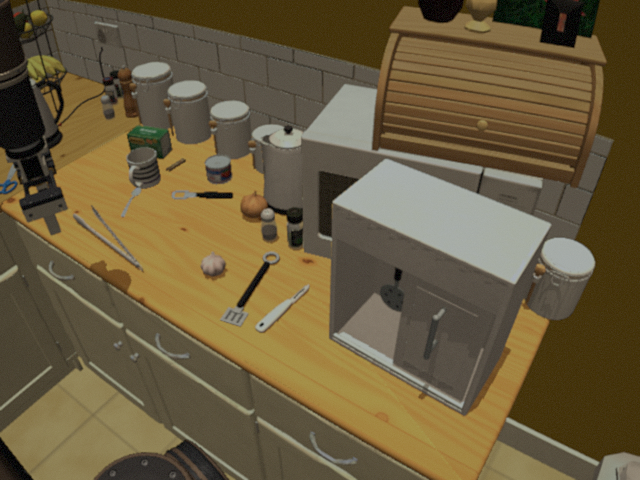

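View pics/side0.png

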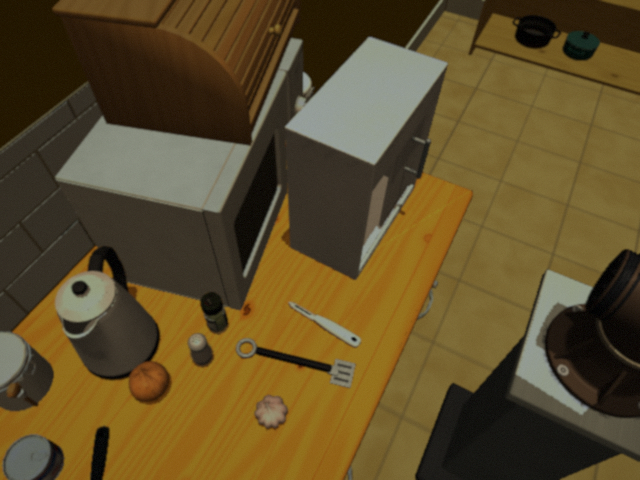

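Scene picture: turner blade at (235,316), ring at (271,259); cupboard top corners (334,205), (381,166), (546,220), (513,273), bottom front (333,333), (467,403); handle bar (432,335). Side: ring (246,348), blade (342,373), cupboard top corners (376,161), (289,127), (371,38), (446,64). I'll fit the poses from these.

```bash
cat > h.py <<'E'
import numpy as np
from scipy.spatial.transform import Rotation as Ro
from scipy.optimize import least_squares
CAL={"scene":(521.993,321.401,247.224,-0.153603,[-0.06915644,-0.29305857,0.8602445],[48.47730824,-0.4356551,-55.98521349]),
"side":(483.1258,310.689,247.5228,-0.0080537,[0.34933695,0.60403233,0.90196401],[35.06976065,-0.53318167,-151.87587591])}
def rot(e): return Ro.from_euler("xyz",e,degrees=True).as_matrix()
def projc(pc,f,cx,cy,k1):
    s=np.stack([pc[...,0]/-pc[...,2],pc[...,1]/pc[...,2]],-1)
    s=s*(1+k1*(s**2).sum(-1,keepdims=True)); return s*f+[cx,cy]
def proj(n,P):
    f,cx,cy,k1,e,o=CAL[n]; return projc((np.asarray(P,float)-e)@rot(o),f,cx,cy,k1)
def onplane(n,px,z):
    return least_squares(lambda v: proj(n,[v[0],v[1],z])-px,[0.6,0.0]).x
def cup(p,pts):
    return np.asarray(pts)@Ro.from_euler("z",p[2]).as_matrix().T+[p[0],p[1],0]
E
python3 - <<'E'
from h import *
c={"ftl":[-.085,.158,.355],"btl":[.085,.158,.355],"btr":[.085,-.158,.355],"ftr":[-.085,-.158,.355],"fbl":[-.085,.158,0],"fbr":[-.085,-.158,0],"bbl":[.085,.158,0]}
obs=[("scene","ftl",(334,205)),("scene","btl",(381,166)),("scene","btr",(547,220)),("scene","ftr",(513,273)),("scene","fbl",(333,333)),("scene","fbr",(467,403)),
("side","ftl",(376,161)),("side","btl",(289,127)),("side","btr",(371,38)),("side","ftr",(446,64)),("side","fbl",(357,273)),("side","bbl",(291,246))]
res=lambda p: np.concatenate([proj(n,cup(p,[c[k]])[0])-px for n,k,px in obs])
s=least_squares(res,[0.7,-0.1,0],loss="soft_l1",f_scale=2); p=s.x
print(p,np.degrees(p[2])); print(res(p).reshape(-1,2).round(1))
np.save("cup.npy",p)
print("handle,seat",cup(p,[[-.108,-.074,.19],[.03,-.079,.255]]))
print("handle px",proj("scene",cup(p,[[-.108,-.074,.14],[-.108,-.074,.24]])))
for n,l in {"scene":dict(ring=(271,259),blade=(235,316),pe1=(260,328),pe2=(307,289),gar=(213,266)),"side":dict(ring=(246,348),blade=(342,373),pe1=(356,341),pe2=(292,304),gar=(271,412),spice=(217,327))}.items():
    for k,v in l.items(): print(n,k,onplane(n,v,.008 if k!="gar" else .03))
E
```

```text
[ 0.59117482 -0.08762107 -0.02651129] -1.5189851895492914
[[-2.  -4.3]
 [ 3.6 -9.6]
 [ 5.5  0.2]
 [ 5.   8.3]
 [-4.6  5.4]
 [-0.2 11.9]
 [ 0.3  3.5]
 [-4.8  0.8]
 [-4.5 -2.1]
 [ 0.7 -2.4]
 [-0.4  8.1]
 [-1.3  3. ]]
handle,seat [[ 0.48125117 -0.15873218  0.19      ]
 [ 0.61907013 -0.16738855  0.255     ]]
handle px [[433.58824878 357.65726654]
 [443.59431223 319.34264231]]
scene ring [0.62833156 0.31594765]
scene blade [0.44172273 0.26837944]
scene pe1 [0.44653665 0.20306353]
scene pe2 [0.59580145 0.1871658 ]
scene gar [0.51503905 0.39645215]
side ring [0.63584474 0.32085644]
side blade [0.446815   0.27684235]
side pe1 [0.45117283 0.20426633]
side pe2 [0.6042105 0.1923511]
side gar [0.52421866 0.4094994 ]
side spice [0.71185042 0.31039601]
```

```bash
python3 - <<'E'
import cv2,numpy as np
a=cv2.imread("pics/scene0.png")[150:420,320:560]; b=cv2.imread("pics/side0.png")[20:290,270:510]
m=np.hstack([cv2.resize(x,None,fx=1.66,fy=2.2,interpolation=2) for x in (a,b)])
m=cv2.convertScaleAbs(m,alpha=1.6)
# grid ticks
for o,u0,v0 in((0,320,150),(398,270,20)):
    for u in range(u0,u0+240,20): cv2.line(m,(int(o+(u-u0)*1.66),0),(int(o+(u-u0)*1.66),600 if u%40==0 else 8),(0,255,255) if u%40==0 else (0,0,255),1); cv2.putText(m,str(u),(int(o+(u-u0)*1.66),20),0,.32,(0,0,255),1)
    for v in range(v0,v0+270,20): 
        y=int((v-v0)*2.2); cv2.line(m,(o,y),(o+398,y),(0,200,0),1); cv2.putText(m,str(v),(o,y+8),0,.32,(0,0,255),1)
cv2.imwrite("pics/zoom.png",m[:600,:800]); print(m.shape)
E
```

```text
(594, 796, 3)
```

View pics/zoom.png

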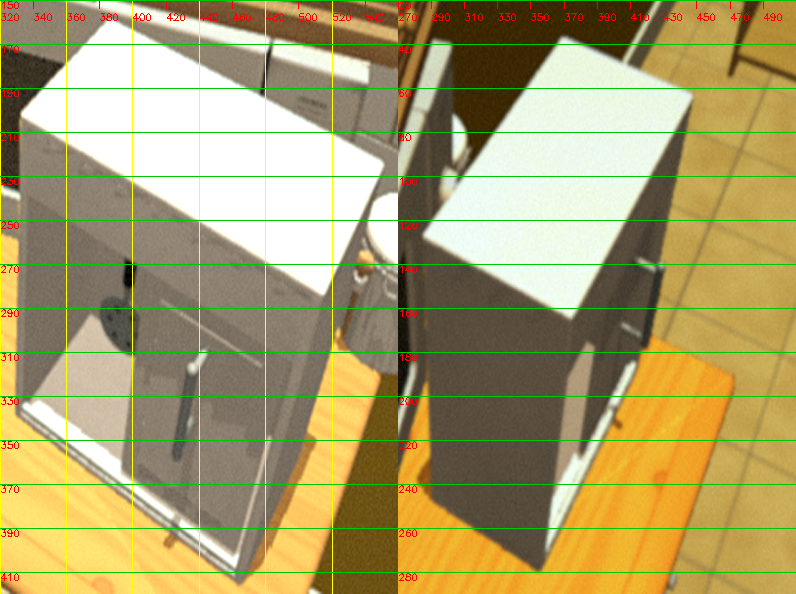

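The zoom shows corners more sharply: scene front-left top (333,202), front-right top (515,284), bottom front (331,339), (465,415); handle bar top (435,319) to bottom (427,358).

```bash
python3 - <<'E'
from h import *
c={"ftl":[-.085,.158,.355],"btl":[.085,.158,.355],"btr":[.085,-.158,.355],"ftr":[-.085,-.158,.355],"fbl":[-.085,.158,0],"fbr":[-.085,-.158,0],"bbl":[.085,.158,0]}
obs=[("scene","ftl",(332.7,202.3)),("scene","btr",(551.3,224)),("scene","ftr",(514.6,284)),("scene","fbl",(330.8,338.6)),("scene","fbr",(464.6,415.5)),
("side","ftl",(374.2,164.5)),("side","btl",(285.7,127.3)),("side","btr",(368.2,37.3)),("side","ftr",(447.1,63.2)),("side","fbl",(356.1,279.5)),("side","bbl",(289.3,246.4))]
res=lambda p: np.concatenate([proj(n,cup(p,[c[k]])[0])-px for n,k,px in obs])
s=least_squares(res,[0.7,-0.1,0],loss="soft_l1",f_scale=2); p=s.x
print(p,np.degrees(p[2])); print(res(p).reshape(-1,2).round(1).tolist())
np.save("cup.npy",p)
print("seat",cup(p,[[.03,-.079,.255]]))
for d in(0,.005):
  print("handle",cup(p,[[-.108,-.079+d,.19]]),proj("scene",cup(p,[[-.108,-.079+d,.14],[-.108,-.079+d,.24]])))
E
```

```text
[ 0.589445   -0.08816046 -0.04708426] -2.6977296589856747
[[-0.7, -2.3], [1.7, -1.7], [1.4, -1.0], [-2.4, -0.9], [0.5, 1.0], [0.9, 0.1], [-1.5, -0.7], [1.0, -1.2], [1.9, -0.5], [-0.3, 1.7], [0.4, 1.6]]
seat [[ 0.61569347 -0.16848491  0.255     ]]
handle [[ 0.47784641 -0.16198968  0.19      ]] [[434.45631642 359.86720107]
 [444.58705175 321.60012988]]
handle [[ 0.47808174 -0.15699522  0.19      ]] [[431.87386929 358.4639191 ]
 [441.75804396 320.15730747]]
```

```bash
cat >> h.py <<'E'
def goto(s,pos,yaw=None):
    "shift along tool axes and spin to reach world pos / yaw of the tool's x axis"
    R=rot(s["eef_rot"]); d=R.T@(np.array(pos)-s["tcp_pos"]); y0=np.degrees(np.arctan2(R[1,0],R[0,0]))
    sp=0 if yaw is None else -((yaw-y0+180)%360-180)
    return d.round(4),"spin",round(np.radians(sp),3),"yaw0",round(y0,1)
E
python3 - <<'E'
from h import *
from plant import sensors,cams
import cv2
s=sensors.get_state(); c=cams.capture("wrist"); print(c["T_tool_cam"].round(3)); print(c["intrinsics"],c["k1"])
ring=np.array([.632,.318]);bl=np.array([.444,.2726]);u=(ring-bl)/np.linalg.norm(ring-bl);yaw=np.degrees(np.arctan2(u[1],u[0]))
print(yaw,"pt95",ring-u*.055)
g=ring-u*.055
print(goto(s,[*g,.25],yaw))
for n,px in(("side",(200,350)),("scene",(268,225))): print("salt",onplane(n,px,.045))
for n,px in(("side",(215,314)),("scene",(295,228))): print("spice",onplane(n,px,.052))
p=np.load("cup.npy"); print("handle side",proj("side",cup(p,[[-.108,-.064,.14],[-.108,-.064,.24]])))
E
```

```text
[[-0.     0.969  0.246  0.066]
 [ 1.    -0.     0.002  0.   ]
 [ 0.002  0.246 -0.969 -0.14 ]
 [ 0.     0.     0.     1.   ]]
[[335.32331212   0.         316.17649524]
 [  0.         335.32331212 235.62800467]
 [  0.           0.           1.        ]] -0.030703240361431294
13.576392558336279 pt95 [0.57853682 0.30508921]
(array([ 0.391 ,  0.1502, -0.005 ]), 'spin', np.float64(-0.682), 'yaw0', np.float64(-25.5))
salt [0.69796899 0.37713252]
salt [0.69141429 0.37233689]
spice [0.71330507 0.30359148]
spice [0.71306787 0.3050672 ]
handle side [[418.74556052 176.60565279]
 [428.39998528 141.66222199]]
```

Call:
drive_tool --rows '[{"x": 0.391, "y": 0.15, "z": 0, "spin": 2.46, "fingers": 1}, {"x": 0.391, "y": 0.15, "z": 0, "spin": 2.46, "fingers": 1}, {"x": 0.391, "y": 0.15, "z": 0, "spin": 2.46, "fingers": 1}, {"x": 0.391, "y": 0.15, "z": 0, "spin": 2.46, "fingers": 1}, {"x": 0.391, "y": 0.15, "z": 0, "spin": 2.46, "fingers": 1}, {"x": 0.391, "y": 0.15, "z": 0, "spin": 2.46, "fingers": 1}, {"x": 0.391, "y": 0.15, "z": 0, "spin": 2.46, "fingers": 1}, {"x": 0.391, "y": 0.15, "z": 0, "spin": 2.46, "fingers": 1}, {"x": 0.391, "y": 0.15, "z": 0, "spin": 2.46, "fingers": 1}, {"x": 0.391, "y": 0.15, "z": 0, "spin": 2.46, "fingers": 1}]'

```text
time_s: 1.4
tcp_pos: [0.5789, 0.3052, 0.2451]
eef_rot: [180.0, -0.0, -133.3]
contact_force: [0.0, -0.6, -0.1]
gripper_width: 0.0876
gripper_force: 0.0
```

```bash
python3 - <<'E'
from h import *
from plant import sensors
s=sensors.get_state(); print(s["time_s"],s["joints"].round(1),s["tcp_pos"],s["eef_rot"]); print(goto(s,[.5785,.305,.25],193.6))
E
```

```text
1.4 [ 44.8  18.7  -2.1  -0.  -69.3 -88.1] [0.5788746  0.30523903 0.24513446] [ 1.79988640e+02 -4.02963069e-02 -1.33307824e+02]
(array([ 0.0004,  0.0001, -0.0049]), 'spin', np.float64(0.578), 'yaw0', np.float64(-133.3))
```

Call:
drive_tool --rows '[{"spin": 0.578, "z": 0.05, "fingers": 1}, {"spin": 0.578, "z": 0.05, "fingers": 1}, {"spin": 0.578, "z": 0.05, "fingers": 1}, {"spin": 0.578, "z": 0.05, "fingers": 1}, {"spin": 0.578, "z": 0.05, "fingers": 1}]'

```text
invalid input
```

```bash
python3 - <<'E'
from plant import sensors,cams
import cv2
s=sensors.get_state(); print(s["tcp_pos"],s["eef_rot"])
c=cams.capture("wrist"); cv2.imwrite("pics/w1.png",cv2.convertScaleAbs(c["pixels"][:,:,::-1],alpha=1.5))
E
```

```text
[0.5788746  0.30523903 0.24513446] [ 1.79988640e+02 -4.02963069e-02 -1.33307824e+02]
```

View pics/w1.png

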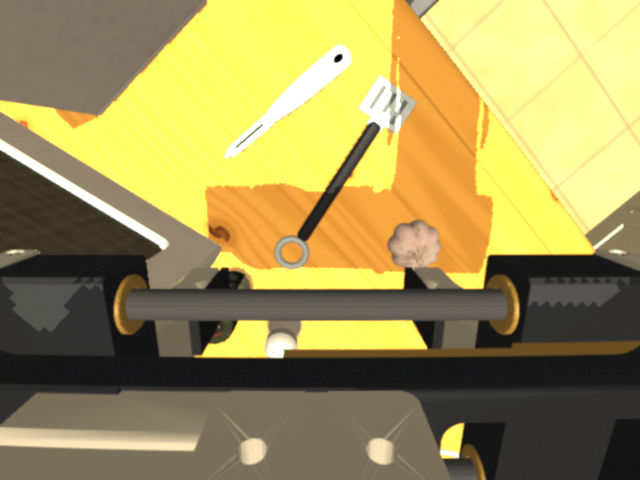

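The wrist view shows the ring at (292,251), handle end at the blade (377,125), garlic (413,246), peeler (230,152)–(340,58), salt shaker (282,345).

```bash
cat >> h.py <<'E'
TC=np.array([[0,.969,.246,.066],[1,0,.002,0],[.002,.246,-.969,-.14]])
def wproj(s,P):
    R=rot(s["eef_rot"]); t=(np.asarray(P,float)-s["tcp_pos"])@R
    return projc((t-TC[:,3])@TC[:,:3],335.323,316.176,235.628,-.0307)
def wplane(s,px,z):
    return least_squares(lambda v: wproj(s,[v[0],v[1],z])-px,s["tcp_pos"][:2]).x
E
python3 - <<'E'
from h import *
from plant import sensors
s=sensors.get_state()
a=wplane(s,(292,251),.004);b=wplane(s,(377,125),.012);print(a,b,np.linalg.norm(a-b),"should be .172")
u=(a-b)/np.linalg.norm(a-b);print("yaw",np.degrees(np.arctan2(u[1],u[0])));print("garlic",wplane(s,(413,246),.03),"salt",wplane(s,(282,345),.09))
print("x=95",a-.055*u, "x=-8",a-.158*u); print(goto(s,[*(a-.055*u),.12],np.degrees(np.arctan2(u[1],u[0]))+180))
E
```

```text
[0.63418554 0.32064715] [0.46834957 0.28272968] 0.17011555264277195 should be .172
yaw 12.878978190881439
garlic [0.52699352 0.40472694] salt [0.68742684 0.36870872]
x=95 [0.58056917 0.30838807] x=-8 [0.48016034 0.28543014]
(array([-0.0035,  0.0008,  0.1251]), 'spin', np.float64(0.581), 'yaw0', np.float64(-133.8))
```

Call:
drive_tool --rows '[{"x": -0.0035, "y": 0.001, "z": 0.05, "spin": 0.58, "fingers": 1}, {"x": -0.0035, "y": 0.001, "z": 0.1, "spin": 0.58, "fingers": 1}, {"x": -0.0035, "y": 0.001, "z": 0.12, "spin": 0.58, "fingers": 1}, {"x": -0.0035, "y": 0.001, "z": 0.12, "spin": 0.58, "fingers": 1}, {"x": -0.0035, "y": 0.001, "z": 0.15, "spin": 0.58, "fingers": 1}, {"x": -0.0035, "y": 0.001, "z": 0.18, "spin": 0.58, "fingers": 1}, {"x": -0.0035, "y": 0.001, "z": 0.2, "spin": 0.58, "fingers": 1}, {"x": -0.0035, "y": 0.001, "z": 0.215, "spin": 0.58, "fingers": 1}, {"x": -0.0035, "y": 0.001, "z": 0.223, "spin": 0.58, "fingers": 1}, {"x": -0.0035, "y": 0.001, "z": 0.223, "spin": 0.58, "fingers": 1}]' --newtons 60

```text
time_s: 2.7
tcp_pos: [0.5806, 0.309, 0.0227]
eef_rot: [-180.0, 0.0, -166.1]
contact_force: [0.4, -0.5, 0.7]
gripper_width: 0.0875
gripper_force: 0.0
```

Call:
drive_tool --rows '[{"x": 0, "y": 0, "z": 0, "spin": 0, "fingers": -1}, {"x": 0, "y": 0, "z": 0, "spin": 0, "fingers": -1}, {"x": 0, "y": 0, "z": 0, "spin": 0, "fingers": -1}, {"x": 0, "y": 0, "z": 0, "spin": 0, "fingers": -1}, {"x": 0, "y": 0, "z": 0, "spin": 0, "fingers": -1}, {"x": 0, "y": 0, "z": 0, "spin": 0, "fingers": -1}, {"x": 0, "y": 0, "z": 0, "spin": 0, "fingers": -1}, {"x": 0, "y": 0, "z": 0, "spin": 0, "fingers": -1}]'

```text
time_s: 3.7
tcp_pos: [0.5805, 0.3089, 0.0226]
eef_rot: [-180.0, -0.0, -166.1]
contact_force: [0.1, -1.0, 0.7]
gripper_width: 0.0135
gripper_force: 60.1
```

```bash
python3 - <<'E'
from h import *
from plant import sensors
s=sensors.get_state(); p=np.load("cup.npy"); yaw=180+np.degrees(p[2])
print("lift",goto(s,[.45,.2,.30],yaw))
for l in([-.157,-.105,.3],[-.157,-.105,.205],[-.157,.066,.205]):
    w=cup(p,[l])[0]; print(w,np.hypot(*w[:2]),goto(s,w,yaw))
E
```

```text
lift (array([ 0.1528, -0.0745, -0.2774]), 'spin', np.float64(0.289), 'yaw0', np.float64(-166.1))
[ 0.42767697 -0.18565459  0.3       ] 0.4662351557467102 (array([ 0.2668, -0.4436, -0.2774]), 'spin', np.float64(0.289), 'yaw0', np.float64(-166.1))
[ 0.42767697 -0.18565459  0.205     ] 0.4662351557467102 (array([ 0.2668, -0.4436, -0.1824]), 'spin', np.float64(0.289), 'yaw0', np.float64(-166.1))
[ 0.43572541 -0.0148441   0.205     ] 0.43597818626007406 (array([ 0.2181, -0.2796, -0.1824]), 'spin', np.float64(0.289), 'yaw0', np.float64(-166.1))
```

Call:
drive_tool --rows '[{"x": 0, "y": 0, "z": -0.04, "spin": 0, "fingers": -1}, {"x": 0, "y": 0, "z": -0.1, "spin": 0, "fingers": -1}, {"x": 0, "y": 0, "z": -0.16, "spin": 0, "fingers": -1}, {"x": 0.03, "y": -0.015, "z": -0.21, "spin": 0.05, "fingers": -1}, {"x": 0.08, "y": -0.04, "z": -0.25, "spin": 0.1, "fingers": -1}, {"x": 0.13, "y": -0.06, "z": -0.277, "spin": 0.2, "fingers": -1}, {"x": 0.175, "y": -0.1, "z": -0.277, "spin": 0.289, "fingers": -1}, {"x": 0.19, "y": -0.15, "z": -0.277, "spin": 0.289, "fingers": -1}, {"x": 0.205, "y": -0.2, "z": -0.277, "spin": 0.289, "fingers": -1}, {"x": 0.22, "y": -0.25, "z": -0.277, "spin": 0.289, "fingers": -1}]'

```text
time_s: 4.95
tcp_pos: [0.426, 0.012, 0.2998]
eef_rot: [180.0, 0.0, 177.3]
contact_force: [0.7, 0.5, -1.5]
gripper_width: 0.0131
gripper_force: 60.0
```

```bash
python3 - <<'E'
from h import *
from plant import sensors
s=sensors.get_state(); p=np.load("cup.npy"); yaw=180+np.degrees(p[2])
print(s["joints"].round(1),s["tcp_pos"],s["gripper_width"])
for l in([-.165,-.105,.3],[-.157,-.105,.205]): print(goto(s,cup(p,[l])[0],yaw))
E
```

```text
[  28.4   -5.9  -23.3   -0.   -72.6 -121. ] [0.42599633 0.01201829 0.29979195] 0.013109095665412945
(array([-0.0028, -0.1974, -0.0003]), 'spin', np.float64(0.001), 'yaw0', np.float64(177.3))
(array([-0.0108, -0.1974,  0.0947]), 'spin', np.float64(0.001), 'yaw0', np.float64(177.3))
```

Call:
drive_tool --rows '[{"x": 0, "y": -0.05, "z": 0, "spin": 0, "fingers": -1}, {"x": 0, "y": -0.1, "z": 0, "spin": 0, "fingers": -1}, {"x": 0, "y": -0.15, "z": 0, "spin": 0, "fingers": -1}, {"x": 0, "y": -0.197, "z": 0, "spin": 0, "fingers": -1}, {"x": 0, "y": -0.197, "z": 0, "spin": 0, "fingers": -1}, {"x": -0.003, "y": -0.197, "z": 0.03, "spin": 0, "fingers": -1}, {"x": -0.006, "y": -0.197, "z": 0.06, "spin": 0, "fingers": -1}, {"x": -0.01, "y": -0.197, "z": 0.09, "spin": 0, "fingers": -1}, {"x": -0.011, "y": -0.197, "z": 0.095, "spin": 0, "fingers": -1}, {"x": -0.011, "y": -0.197, "z": 0.095, "spin": 0, "fingers": -1}]'

```text
time_s: 6.2
tcp_pos: [0.4287, -0.1835, 0.2051]
eef_rot: [-180.0, 0.0, 177.3]
contact_force: [-0.2, -0.4, -0.9]
gripper_width: 0.0133
gripper_force: 60.0
```

```bash
python3 - <<'E'
from plant import sensors,cams
import cv2,numpy as np
s=sensors.get_state(); print(s["tcp_pos"],s["eef_rot"],s["contact_force"])
a=cams.capture("scene")["pixels"][150:450,240:560]; b=cams.capture("side")["pixels"][20:320,260:580]
m=np.hstack([cv2.resize(x,None,fx=1.25,fy=1.6,interpolation=2) for x in (a,b)])
cv2.imwrite("pics/c1.png",cv2.convertScaleAbs(m[:,:,::-1],alpha=1.6))
E
```

```text
[ 0.42874395 -0.18351374  0.20513043] [-1.79985183e+02  3.63893468e-03  1.77336816e+02] [-0.18413306 -0.42982687 -0.87120402]
```

View pics/c1.png

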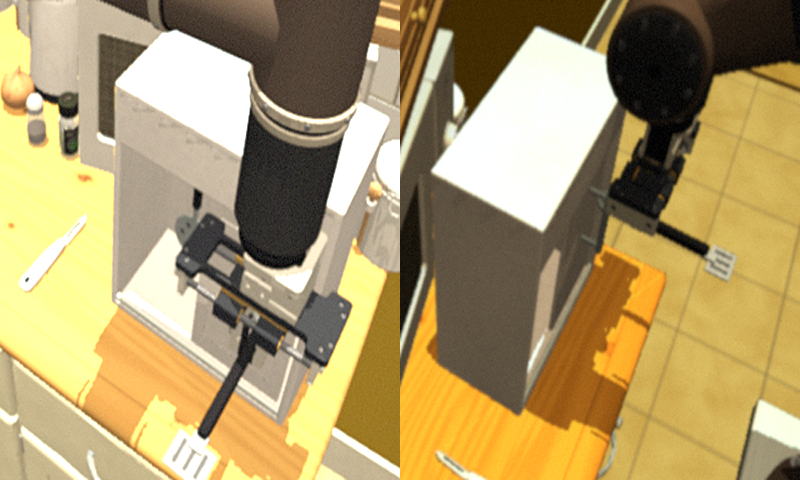

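The picture shows the turner held, ring beside the bar handle's right side, gripper clear of the cupboard. Pushing the door left.

Call:
drive_tool --rows '[{"x": 0, "y": 0.01, "z": 0, "spin": 0, "fingers": -1}, {"x": 0, "y": 0.02, "z": 0, "spin": 0, "fingers": -1}, {"x": 0, "y": 0.03, "z": 0, "spin": 0, "fingers": -1}, {"x": 0, "y": 0.04, "z": 0, "spin": 0, "fingers": -1}, {"x": 0, "y": 0.05, "z": 0, "spin": 0, "fingers": -1}, {"x": 0, "y": 0.06, "z": 0, "spin": 0, "fingers": -1}, {"x": 0, "y": 0.07, "z": 0, "spin": 0, "fingers": -1}, {"x": 0, "y": 0.08, "z": 0, "spin": 0, "fingers": -1}, {"x": 0, "y": 0.09, "z": 0, "spin": 0, "fingers": -1}, {"x": 0, "y": 0.1, "z": 0, "spin": 0, "fingers": -1}]'

```text
time_s: 7.55
tcp_pos: [0.4332, -0.0833, 0.2045]
eef_rot: [180.0, -0.0, 177.3]
contact_force: [1.2, -0.7, -0.0]
gripper_width: 0.0132
gripper_force: 60.0
```

Call:
drive_tool --rows '[{"x": 0, "y": 0.01, "z": 0, "spin": 0, "fingers": -1}, {"x": 0, "y": 0.02, "z": 0, "spin": 0, "fingers": -1}, {"x": 0, "y": 0.03, "z": 0, "spin": 0, "fingers": -1}, {"x": 0, "y": 0.04, "z": 0, "spin": 0, "fingers": -1}, {"x": 0, "y": 0.048, "z": 0, "spin": 0, "fingers": -1}, {"x": 0, "y": 0.053, "z": 0, "spin": 0, "fingers": -1}, {"x": 0, "y": 0.058, "z": 0, "spin": 0, "fingers": -1}, {"x": 0, "y": 0.062, "z": 0, "spin": 0, "fingers": -1}]'

```text
time_s: 8.55
tcp_pos: [0.4344, -0.0252, 0.2043]
eef_rot: [-179.6, -0.2, 177.2]
contact_force: [0.6, -26.2, -0.8]
gripper_width: 0.0135
gripper_force: 63.1
```

Call:
drive_tool --rows '[{"x": 0, "y": -0.01, "z": 0, "spin": 0, "fingers": -1}, {"x": 0, "y": -0.025, "z": 0, "spin": 0, "fingers": -1}, {"x": 0.01, "y": -0.035, "z": 0, "spin": 0, "fingers": -1}, {"x": 0.03, "y": -0.035, "z": 0, "spin": 0, "fingers": -1}, {"x": 0.03, "y": -0.035, "z": -0.05, "spin": 0, "fingers": -1}, {"x": 0.03, "y": -0.035, "z": -0.1, "spin": 0, "fingers": -1}, {"x": 0.03, "y": -0.035, "z": -0.1, "spin": 0, "fingers": -1}]'

```text
time_s: 9.43
tcp_pos: [0.4057, -0.0555, 0.3083]
eef_rot: [179.9, 0.4, 177.3]
contact_force: [0.1, 0.9, -2.1]
gripper_width: 0.0137
gripper_force: 60.0
```

```bash
python3 - <<'E'
from h import *
from plant import sensors,cams
import cv2,numpy as np
p=np.load("cup.npy")
s=sensors.get_state(); print(s["tcp_pos"],s["eef_rot"],s["contact_force"],s["gripper_width"])
a=cams.capture("scene")["pixels"]; b=cams.capture("side")["pixels"]
A=a.copy();B=b.copy()
for n,im in(("scene",A),("side",B)):
    for l in([-.108,.085,.14],[-.108,.085,.24],[.03,-.079,.255],[.011,-.079,.279]):
        q=proj(n,cup(p,[l])[0]); cv2.circle(im,tuple(int(v) for v in q),2,(255,0,0),-1)
m=np.hstack([cv2.resize(x,None,fx=1.25,fy=1.6,interpolation=2) for x in (A[150:450,240:560],B[20:320,260:580])])
cv2.imwrite("pics/c2.png",cv2.convertScaleAbs(m[:,:,::-1],alpha=1.6))
E
```

```text
[ 0.40568413 -0.05548424  0.30825336] [179.87149115   0.40340222 177.29980879] [ 0.05885136  0.93122468 -2.14945594] 0.01367445915976135
```

View pics/c2.png

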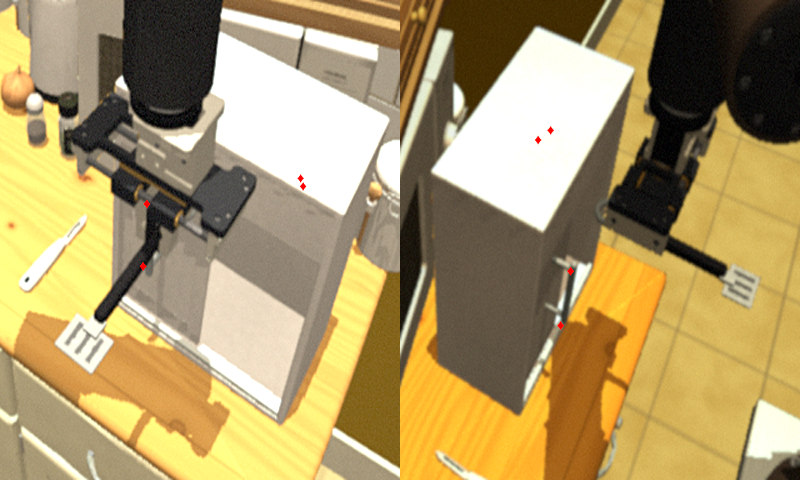

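The view shows the door at its left stop (bar where predicted, right half open) and the turner still firmly held. Now I put the turner back down to regrip it near the blade.

```bash
python3 - <<'E'
from h import *
from plant import sensors
s=sensors.get_state()
for w in([.45,.2,.30],[.58,.297,.25],[.58,.297,.0235]): print(goto(s,w,-166.1))
E
```

```text
(array([-0.034 ,  0.2575,  0.0048]), 'spin', np.float64(-0.29), 'yaw0', np.float64(177.3))
(array([-0.1592,  0.3605,  0.055 ]), 'spin', np.float64(-0.29), 'yaw0', np.float64(177.3))
(array([-0.1591,  0.3602,  0.2815]), 'spin', np.float64(-0.29), 'yaw0', np.float64(177.3))
```

Call:
drive_tool --rows '[{"x": -0.01, "y": 0.05, "z": 0, "spin": 0, "fingers": -1}, {"x": -0.015, "y": 0.1, "z": 0, "spin": 0, "fingers": -1}, {"x": -0.02, "y": 0.15, "z": 0, "spin": 0, "fingers": -1}, {"x": -0.025, "y": 0.2, "z": 0, "spin": 0, "fingers": -1}, {"x": -0.035, "y": 0.25, "z": 0, "spin": -0.1, "fingers": -1}, {"x": -0.07, "y": 0.29, "z": 0.02, "spin": -0.2, "fingers": -1}, {"x": -0.11, "y": 0.32, "z": 0.05, "spin": -0.29, "fingers": -1}, {"x": -0.15, "y": 0.35, "z": 0.09, "spin": -0.29, "fingers": -1}, {"x": -0.159, "y": 0.36, "z": 0.13, "spin": -0.29, "fingers": -1}, {"x": -0.159, "y": 0.36, "z": 0.18, "spin": -0.29, "fingers": -1}]'

```text
time_s: 10.78
tcp_pos: [0.5803, 0.2965, 0.121]
eef_rot: [-179.9, -0.1, -166.1]
contact_force: [1.2, -0.2, -1.5]
gripper_width: 0.0132
gripper_force: 60.0
```

```bash
python3 - <<'E'
from h import *
from plant import sensors
s=sensors.get_state(); print(goto(s,[.58,.297,.0235],-166.1), s["contact_force"])
E
```

```text
(array([-0.    ,  0.0007,  0.0975]), 'spin', np.float64(-0.0), 'yaw0', np.float64(-166.1)) [ 1.20128598 -0.15570309 -1.54996478]
```

Call:
drive_tool --rows '[{"x": 0, "y": 0, "z": 0.04, "spin": 0, "fingers": -1}, {"x": 0, "y": 0, "z": 0.07, "spin": 0, "fingers": -1}, {"x": 0, "y": 0, "z": 0.085, "spin": 0, "fingers": -1}, {"x": 0, "y": 0, "z": 0.095, "spin": 0, "fingers": -1}, {"x": 0, "y": 0, "z": 0.1, "spin": 0, "fingers": -1}, {"x": 0, "y": 0, "z": 0.1, "spin": 0, "fingers": -1}, {"x": 0, "y": 0, "z": 0.1, "spin": 0, "fingers": 0}, {"x": 0, "y": 0, "z": 0.1, "spin": 0, "fingers": 0}, {"x": 0, "y": 0, "z": 0.1, "spin": 0, "fingers": 0.6}, {"x": 0, "y": 0, "z": 0.1, "spin": 0, "fingers": 0.6}]'

```text
time_s: 12.02
tcp_pos: [0.5804, 0.2966, 0.0248]
eef_rot: [180.0, 0.0, -166.1]
contact_force: [0.3, -0.6, -0.4]
gripper_width: 0.0479
gripper_force: 0.0
```

Call:
drive_tool --rows '[{"x": 0, "y": 0, "z": -0.03, "spin": 0, "fingers": 0.6}, {"x": 0, "y": 0, "z": -0.08, "spin": 0, "fingers": 0.6}, {"x": 0.05, "y": 0, "z": -0.1, "spin": 0, "fingers": 0.6}, {"x": 0.1, "y": 0, "z": -0.1, "spin": 0, "fingers": 0.6}, {"x": 0.105, "y": 0, "z": -0.1, "spin": 0, "fingers": 0.6}, {"x": 0.105, "y": 0, "z": -0.1, "spin": 0, "fingers": 0.6}, {"x": 0.105, "y": 0, "z": -0.1, "spin": 0, "fingers": 0.6}]'

```text
time_s: 12.9
tcp_pos: [0.4792, 0.2718, 0.1245]
eef_rot: [-180.0, 0.0, -166.1]
contact_force: [0.2, 0.7, -0.4]
gripper_width: 0.0702
gripper_force: 0.0
```

```bash
python3 - <<'E'
from h import *
from plant import sensors,cams
import cv2
s=sensors.get_state(); print(s["tcp_pos"],s["eef_rot"])
c=cams.capture("wrist"); a=c["pixels"].copy()
R=rot(s["eef_rot"]);u=-R[:2,0]
for x in (-65,-22,0,130,150):
    q=wproj(s,[*(s["tcp_pos"][:2]+u*(x+10)/1000),.012]); print(x,q); cv2.circle(a,tuple(int(v) for v in q),3,(255,0,0),-1)
cv2.imwrite("pics/w2.png",cv2.convertScaleAbs(a[:,:,::-1],alpha=1.4))
E
```

```text
[0.47923547 0.27176144 0.12449273] [-1.79998176e+02  1.91787387e-02 -1.66095920e+02]
-65 [316.86449341 165.92142348]
-22 [316.83710897 222.85882625]
0 [316.82351517 250.26146073]
130 [316.7496127  390.63181792]
150 [316.73923788 409.28113987]
```

View pics/w2.png

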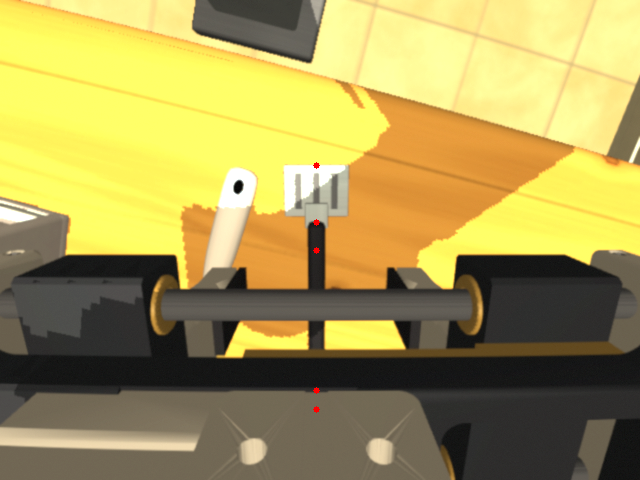

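Alignment is confirmed: black handle end at (316,222), blade end at (316,165), matching the predicted marks. The peeler's edge (~(235,262)) is near the left finger, so I narrow the fingers before descending.

Call:
drive_tool --rows '[{"x": 0, "y": 0, "z": 0, "spin": 0, "fingers": -0.2}, {"x": 0, "y": 0, "z": 0, "spin": 0, "fingers": -0.2}, {"x": 0, "y": 0, "z": 0.03, "spin": 0, "fingers": -0.2}, {"x": 0, "y": 0, "z": 0.06, "spin": 0, "fingers": -0.2}, {"x": 0, "y": 0, "z": 0.085, "spin": 0, "fingers": -0.2}, {"x": 0, "y": 0, "z": 0.098, "spin": 0, "fingers": -0.2}, {"x": 0, "y": 0, "z": 0.103, "spin": 0, "fingers": -0.2}, {"x": 0, "y": 0, "z": 0.103, "spin": 0, "fingers": -0.2}]'

```text
time_s: 13.95
tcp_pos: [0.4786, 0.2715, 0.0218]
eef_rot: [180.0, 0.0, -166.1]
contact_force: [0.1, 0.6, 0.0]
gripper_width: 0.0349
gripper_force: 0.0
```

Call:
drive_tool --rows '[{"x": 0, "y": 0, "z": 0, "spin": 0, "fingers": -1}, {"x": 0, "y": 0, "z": 0, "spin": 0, "fingers": -1}, {"x": 0, "y": 0, "z": 0, "spin": 0, "fingers": -1}, {"x": 0, "y": 0, "z": 0, "spin": 0, "fingers": -1}, {"x": 0, "y": 0, "z": 0, "spin": 0, "fingers": -1}, {"x": 0, "y": 0, "z": 0, "spin": 0, "fingers": -1}]' --newtons 60

```text
time_s: 14.7
tcp_pos: [0.4786, 0.2717, 0.0222]
eef_rot: [180.0, 0.0, -166.1]
contact_force: [-0.9, -0.3, 5.6]
gripper_width: 0.0135
gripper_force: 60.0
```

```bash
python3 - <<'E'
from h import *
from plant import sensors
s=sensors.get_state(); print(s["tcp_pos"]);p=np.load("cup.npy");yaw=180+np.degrees(p[2])
for l in([-.165,.1,.41],[-.165,-.079,.41],[-.165,-.079,.37]): w=cup(p,[l])[0]; print(w,goto(s,w,yaw))
E
```

```text
[0.47864533 0.27165304 0.02216044]
[0.42933455 0.01949475 0.41      ] (array([ 0.1082, -0.2327, -0.388 ]), 'spin', np.float64(0.29), 'yaw0', np.float64(-166.1))
[ 0.42090958 -0.15930687  0.41      ] (array([ 0.1594, -0.4042, -0.3882]), 'spin', np.float64(0.29), 'yaw0', np.float64(-166.1))
[ 0.42090958 -0.15930687  0.37      ] (array([ 0.1595, -0.4042, -0.3482]), 'spin', np.float64(0.29), 'yaw0', np.float64(-166.1))
```

Call:
drive_tool --rows '[{"x": 0, "y": 0, "z": -0.03, "spin": 0, "fingers": -1}, {"x": 0, "y": 0, "z": -0.07, "spin": 0, "fingers": -1}, {"x": 0, "y": 0, "z": -0.11, "spin": 0, "fingers": -1}, {"x": 0, "y": 0, "z": -0.155, "spin": 0, "fingers": -1}, {"x": 0.01, "y": -0.02, "z": -0.2, "spin": 0, "fingers": -1}, {"x": 0.02, "y": -0.04, "z": -0.245, "spin": 0.05, "fingers": -1}, {"x": 0.03, "y": -0.06, "z": -0.29, "spin": 0.1, "fingers": -1}, {"x": 0.04, "y": -0.08, "z": -0.335, "spin": 0.15, "fingers": -1}, {"x": 0.06, "y": -0.11, "z": -0.375, "spin": 0.2, "fingers": -1}, {"x": 0.08, "y": -0.15, "z": -0.39, "spin": 0.25, "fingers": -1}]'

```text
time_s: 15.95
tcp_pos: [0.4366, 0.1059, 0.4136]
eef_rot: [179.9, 0.1, 179.5]
contact_force: [0.6, -1.2, -2.2]
gripper_width: 0.0136
gripper_force: 60.0
```

```bash
cat > t.py <<'E'
from h import *
from plant import sensors
s=sensors.get_state();p=np.load("cup.npy");yaw=180+np.degrees(p[2])
import sys
R=Ro.from_euler("z",p[2]).as_matrix(); l=R.T@(s["tcp_pos"]-[p[0],p[1],0]); print("t",s["time_s"],"local tcp",l.round(4),"rot",s["eef_rot"].round(1),"F",s["contact_force"].round(1),"M",s["moment"].round(2),"w",s["gripper_width"])
for a in sys.argv[1:]: print(a,goto(s,cup(p,[[float(v) for v in a.split(",")]])[0],yaw))
E
python3 t.py -.165,-.079,.41 -.165,-.079,.37
```

```text
t 15.95 local tcp [-0.1619  0.1866  0.4136] rot [1.799e+02 1.000e-01 1.795e+02] F [ 0.6 -1.2 -2.2] M [-0.04 -0.14 -0.03] w 0.01357605735931918
-.165,-.079,.41 (array([ 0.0136, -0.2653,  0.0032]), 'spin', np.float64(0.039), 'yaw0', np.float64(179.5))
-.165,-.079,.37 (array([ 0.0137, -0.2654,  0.0432]), 'spin', np.float64(0.039), 'yaw0', np.float64(179.5))
```

Call:
drive_tool --rows '[{"x": 0, "y": 0, "z": -0.02, "spin": 0.039, "fingers": -1}, {"x": 0.002, "y": -0.04, "z": -0.02, "spin": 0.039, "fingers": -1}, {"x": 0.004, "y": -0.08, "z": -0.02, "spin": 0.039, "fingers": -1}, {"x": 0.006, "y": -0.12, "z": -0.02, "spin": 0.039, "fingers": -1}, {"x": 0.008, "y": -0.16, "z": -0.02, "spin": 0.039, "fingers": -1}, {"x": 0.01, "y": -0.2, "z": -0.02, "spin": 0.039, "fingers": -1}, {"x": 0.012, "y": -0.24, "z": -0.02, "spin": 0.039, "fingers": -1}, {"x": 0.0137, "y": -0.265, "z": -0.02, "spin": 0.039, "fingers": -1}, {"x": 0.0137, "y": -0.265, "z": 0.0, "spin": 0.039, "fingers": -1}, {"x": 0.0137, "y": -0.265, "z": 0.0, "spin": 0.039, "fingers": -1}]'

```text
time_s: 17.2
tcp_pos: [0.4201, -0.1585, 0.41]
eef_rot: [180.0, -0.2, 177.3]
contact_force: [0.0, 0.2, -1.0]
gripper_width: 0.0136
gripper_force: 60.0
```

```bash
python3 t.py -.165,-.079,.41 -.165,-.079,.377  -.165,-.079,.337
```

```text
t 17.2 local tcp [-0.1659 -0.0783  0.41  ] rot [180.   -0.2 177.3] F [ 0.   0.2 -1. ] M [ 0.03 -0.08  0.01] w 0.013551109853253331
-.165,-.079,.41 (array([-0.0009, -0.0007, -0.    ]), 'spin', np.float64(-0.0), 'yaw0', np.float64(177.3))
-.165,-.079,.377 (array([-0.001 , -0.0008,  0.033 ]), 'spin', np.float64(-0.0), 'yaw0', np.float64(177.3))
-.165,-.079,.337 (array([-0.0011, -0.0008,  0.073 ]), 'spin', np.float64(-0.0), 'yaw0', np.float64(177.3))
```

Call:
drive_tool --rows '[{"x": 0, "y": 0, "z": 0.02, "spin": 0, "fingers": -1}, {"x": 0, "y": 0, "z": 0.028, "spin": 0, "fingers": -1}, {"x": 0, "y": 0, "z": 0.034, "spin": 0, "fingers": -1}, {"x": 0, "y": 0, "z": 0.04, "spin": 0, "fingers": -1}, {"x": 0, "y": 0, "z": 0.045, "spin": 0, "fingers": -1}, {"x": 0, "y": 0, "z": 0.05, "spin": 0, "fingers": -1}]'

```text
time_s: 17.95
tcp_pos: [0.4217, -0.1585, 0.3621]
eef_rot: [-180.0, 0.1, 177.4]
contact_force: [-1.6, 0.8, 4.9]
gripper_width: 0.0136
gripper_force: 60.0
```

```bash
python3 t.py
```

```text
t 17.95 local tcp [-0.1642 -0.0781  0.3621] rot [-1.800e+02  1.000e-01  1.774e+02] F [-1.6  0.8  4.9] M [ 0.38 -0.19  0.11] w 0.013553287840845668
```

Call:
drive_tool --rows '[{"x": 0, "y": 0, "z": 0.005, "spin": 0, "fingers": -1}, {"x": 0, "y": 0, "z": 0.01, "spin": 0, "fingers": -1}, {"x": 0, "y": 0, "z": 0.015, "spin": 0, "fingers": -1}, {"x": 0, "y": 0, "z": 0.02, "spin": 0, "fingers": -1}, {"x": 0, "y": 0, "z": 0.025, "spin": 0, "fingers": -1}, {"x": 0, "y": 0, "z": 0.029, "spin": 0, "fingers": -1}, {"x": 0, "y": 0, "z": 0.029, "spin": 0, "fingers": -1}]'

```text
time_s: 18.82
tcp_pos: [0.422, -0.1586, 0.333]
eef_rot: [-180.0, 0.1, 177.4]
contact_force: [-0.3, 0.0, 4.3]
gripper_width: 0.0136
gripper_force: 60.0
```

```bash
python3 t.py; python3 - <<'E'
from plant import cams
import cv2,numpy as np
a=cams.capture("scene")["pixels"]; b=cams.capture("side")["pixels"]
cv2.imwrite("pics/sc3.png",a[:,:,::-1]);cv2.imwrite("pics/sd3.png",b[:,:,::-1])
m=np.hstack([cv2.resize(x,None,fx=1.25,fy=1.6,interpolation=2) for x in (a[100:450,240:560],b[0:350,260:580])])
cv2.imwrite("pics/c3.png",cv2.convertScaleAbs(m[:,:,::-1],alpha=1.6))
E
```

```text
t 18.825 local tcp [-0.1639 -0.0782  0.333 ] rot [-1.800e+02  1.000e-01  1.774e+02] F [-0.3  0.   4.3] M [-0.01 -0.63 -0.01] w 0.013616892339156675
```

View pics/c3.png

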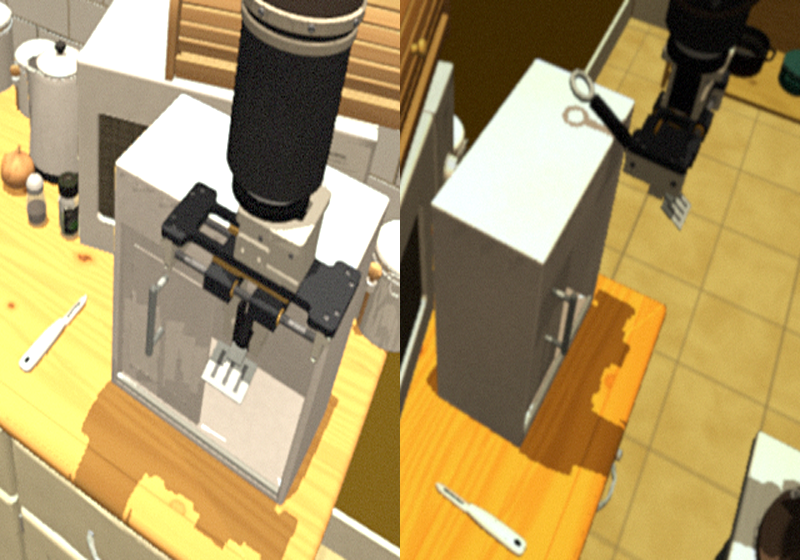

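The picture shows the turner pivoted ring-up, with the ring over the roof at side-view pixel (406,54) and blade hanging below the gripper. Measuring its tilt.

```bash
python3 - <<'E'
from h import *
p=np.load("cup.npy"); y=-.0782
f=lambda v: proj("side",cup(p,[[v[0],y,v[1]]])[0])-(405.6,54.4)
v=least_squares(f,[0,.4]).x; piv=np.array([-.1639,.319]); d=v-piv; print(v,np.linalg.norm(d),np.degrees(np.arctan2(d[1],d[0])))
for th in (26,28,30,32):
    q=piv+.16*np.array([np.cos(np.radians(th)),np.sin(np.radians(th))]); print(th,proj("side",cup(p,[[q[0],y,q[1]]])[0]))
f2=lambda v: proj("scene",cup(p,[[v[0],y,v[1]]])[0])-(240+226/1.25,100+393/1.6)
v=least_squares(f2,[-.2,.3]).x;print("blade end",v,v-piv,np.degrees(np.arctan2(*(piv-v)[::-1])))
E
```

```text
[-0.0232681  0.3956235] 0.1601514694168357 28.58382195325985
26 [403.37954392  57.09209238]
28 [405.13115113  55.04657932]
30 [406.98177583  53.05454289]
32 [408.93060739  51.11951845]
blade end [-0.19098183  0.26492009] [-0.02708183 -0.05407991] 63.39947064419829
```

```bash
cat > t2.py <<'E'
# args: local x,y,z,psi ; prints TCP world target & shifts
from h import *
from plant import sensors
import sys
s=sensors.get_state();p=np.load("cup.npy")
R=Ro.from_euler("z",p[2]).as_matrix(); l=R.T@(s["tcp_pos"]-[p[0],p[1],0]); Rt=rot(s["eef_rot"])
psi=(np.degrees(np.arctan2(-Rt[1,0],-Rt[0,0])-p[2])+180)%360-180
c,sn=np.cos(np.radians(psi)),np.sin(np.radians(psi))
print("t",s["time_s"],"local tcp",l.round(4),"psi",psi.round(2),"rot",s["eef_rot"].round(1),"F",s["contact_force"].round(1),"w",s["gripper_width"].round(4),"j",s["joints"].round(0))
print("ring-seat local",(l+[.1405*c,.1405*sn,.0626]-[.030,-.079,.255]).round(4))
for a in sys.argv[1:]:
    v=[float(q) for q in a.split(",")]; w=cup(p,[v[:3]])[0]
    print(a,"r",np.hypot(*w[:2]).round(3),goto(s,w,180+np.degrees(p[2])+v[3]))
E
python3 t2.py -.164,-.079,.38,0 -.241,-.15,.38,25 -.241,-.15,.185,25
python3 -c "
from h import *
p=np.load('cup.npy');print(proj('scene',cup(p,[[-.1639-.048,-.078,.319-.026]])[0]))"
```

```text
[416.18584858 342.70976723]Traceback (most recent call last):
  File "t2.py", line 9, in <module>
    print("t",s["time_s"],"local tcp",l.round(4),"psi",psi.round(2),"rot",s["eef_rot"].round(1),"F",s["contact_force"].round(1),"w",s["gripper_width"].round(4),"j",s["joints"].round(0))
                                                                                                                                    ^^^^^^^^^^^^^^^^^^^^^^^^
AttributeError: 'float' object has no attribute 'round'
```

```bash
sed -i 's/s\["gripper_width"\].round(4)/s["gripper_width"]/' t2.py; python3 t2.py -.164,-.079,.38,0 -.241,-.15,.38,25 -.241,-.15,.185,25
```

```text
t 18.925 local tcp [-0.164  -0.0782  0.333 ] psi 0.05 rot [-1.800e+02  1.000e-01  1.774e+02] F [-0.   0.   5.5] w 0.013488593709637222 j [  5.  -4. -18.   0. -77. -97.]
ring-seat local [-0.0535  0.0009  0.1406]
-.164,-.079,.38,0 r 0.451 (array([-0.0001, -0.0008, -0.047 ]), 'spin', np.float64(0.001), 'yaw0', np.float64(177.4))
-.241,-.15,.38,25 r 0.41 (array([ 0.077 , -0.0718, -0.0471]), 'spin', np.float64(-0.435), 'yaw0', np.float64(177.4))
-.241,-.15,.185,25 r 0.41 (array([ 0.0773, -0.0717,  0.1479]), 'spin', np.float64(-0.435), 'yaw0', np.float64(177.4))
```

Call:
drive_tool --rows '[{"x": 0, "y": 0, "z": -0.025, "spin": 0, "fingers": -1}, {"x": 0, "y": 0, "z": -0.047, "spin": 0, "fingers": -1}, {"x": 0.015, "y": -0.015, "z": -0.047, "spin": -0.1, "fingers": -1}, {"x": 0.03, "y": -0.03, "z": -0.047, "spin": -0.2, "fingers": -1}, {"x": 0.045, "y": -0.045, "z": -0.047, "spin": -0.3, "fingers": -1}, {"x": 0.06, "y": -0.06, "z": -0.047, "spin": -0.4, "fingers": -1}, {"x": 0.07, "y": -0.068, "z": -0.047, "spin": -0.435, "fingers": -1}, {"x": 0.077, "y": -0.072, "z": -0.047, "spin": -0.435, "fingers": -1}, {"x": 0.077, "y": -0.072, "z": -0.047, "spin": -0.435, "fingers": -1}]'

```text
time_s: 20.05
tcp_pos: [0.3405, -0.2267, 0.3791]
eef_rot: [180.0, -0.0, -157.8]
contact_force: [0.4, 0.1, -1.0]
gripper_width: 0.0135
gripper_force: 60.0
```

```bash
python3 t2.py -.241,-.15,.38,25 -.241,-.15,.185,25
```

```text
t 20.05 local tcp [-0.2421 -0.1501  0.3791] psi 24.89 rot [ 180.    -0.  -157.8] F [ 0.4  0.1 -1. ] w 0.013529225892751132 j [ -6.  -9. -16.  -0. -83. -62.]
ring-seat local [-0.1447 -0.012   0.1867]
-.241,-.15,.38,25 r 0.41 (array([-0.0011, -0.0004, -0.0009]), 'spin', np.float64(-0.002), 'yaw0', np.float64(-157.8))
-.241,-.15,.185,25 r 0.41 (array([-0.0012, -0.0005,  0.1941]), 'spin', np.float64(-0.002), 'yaw0', np.float64(-157.8))
```

Call:
drive_tool --rows '[{"x": 0, "y": 0, "z": 0.025, "spin": 0, "fingers": -1}, {"x": 0, "y": 0, "z": 0.055, "spin": 0, "fingers": -1}, {"x": 0, "y": 0, "z": 0.085, "spin": 0, "fingers": -1}, {"x": 0, "y": 0, "z": 0.115, "spin": 0, "fingers": -1}, {"x": 0, "y": 0, "z": 0.145, "spin": 0, "fingers": -1}, {"x": 0, "y": 0, "z": 0.17, "spin": 0, "fingers": -1}, {"x": 0, "y": 0, "z": 0.188, "spin": 0, "fingers": -1}, {"x": 0, "y": 0, "z": 0.194, "spin": 0, "fingers": -1}, {"x": 0, "y": 0, "z": 0.194, "spin": 0, "fingers": -1}]'

```text
time_s: 21.18
tcp_pos: [0.3411, -0.2267, 0.1855]
eef_rot: [180.0, -0.0, -157.7]
contact_force: [-0.4, -0.0, -1.7]
gripper_width: 0.0136
gripper_force: 60.0
```

```bash
python3 t2.py -.215,-.128,.185,18 -.2,-.110,.185,12  -.17,-.079,.185,0
```

```text
t 21.175 local tcp [-0.2415 -0.15    0.1855] psi 24.98 rot [ 180.    -0.  -157.7] F [-0.4 -0.  -1.7] w 0.013570096605494358 j [ -6.  -2. -36.   0. -57. -62.]
ring-seat local [-0.1442 -0.0117 -0.0069]
-.215,-.128,.185,18 r 0.422 (array([-0.0333,  0.0088,  0.0005]), 'spin', np.float64(0.122), 'yaw0', np.float64(-157.7))
-.2,-.110,.185,12 r 0.428 (array([-0.0545,  0.0188,  0.0005]), 'spin', np.float64(0.227), 'yaw0', np.float64(-157.7))
-.17,-.079,.185,0 r 0.445 (array([-0.0948,  0.0342,  0.0005]), 'spin', np.float64(0.436), 'yaw0', np.float64(-157.7))
```

Call:
drive_tool --rows '[{"x": -0.016, "y": 0.004, "z": 0, "spin": 0.06, "fingers": -1}, {"x": -0.033, "y": 0.009, "z": 0, "spin": 0.12, "fingers": -1}, {"x": -0.044, "y": 0.014, "z": 0, "spin": 0.17, "fingers": -1}, {"x": -0.055, "y": 0.019, "z": 0, "spin": 0.227, "fingers": -1}, {"x": -0.069, "y": 0.024, "z": 0, "spin": 0.3, "fingers": -1}, {"x": -0.082, "y": 0.029, "z": 0, "spin": 0.37, "fingers": -1}, {"x": -0.095, "y": 0.034, "z": 0, "spin": 0.436, "fingers": -1}, {"x": -0.095, "y": 0.034, "z": 0, "spin": 0.436, "fingers": -1}, {"x": -0.095, "y": 0.034, "z": 0, "spin": 0.436, "fingers": -1}]'

```text
time_s: 22.3
tcp_pos: [0.416, -0.1594, 0.186]
eef_rot: [180.0, 0.0, 177.4]
contact_force: [-0.2, -0.4, -0.8]
gripper_width: 0.0136
gripper_force: 60.0
```

```bash
python3 t2.py -.17,-.079,.23,0 -.128,-.079,.23,0; python3 - <<'E'
from plant import cams
import cv2,numpy as np
a=cams.capture("scene")["pixels"]; b=cams.capture("side")["pixels"]; w=cams.capture("wrist")["pixels"]
m=np.hstack([cv2.resize(x,(400,400),interpolation=2) for x in (a[180:420,320:560],b[100:340,320:560])])
m=np.vstack([m,np.hstack([cv2.resize(w,(266,200)),np.zeros((200,534,3),np.uint8)])])
cv2.imwrite("pics/c4.png",cv2.convertScaleAbs(m[:,:,::-1],alpha=1.8))
E
```

```text
t 22.3 local tcp [-0.1699 -0.0793  0.186 ] psi 0.07 rot [180.    0.  177.4] F [-0.2 -0.4 -0.8] w 0.013581527250674913 j [  5.   1. -32.   0. -57. -97.]
ring-seat local [-0.0594 -0.0001 -0.0064]
-.17,-.079,.23,0 r 0.445 (array([ 0.0001,  0.0003, -0.044 ]), 'spin', np.float64(0.001), 'yaw0', np.float64(177.4))
-.128,-.079,.23,0 r 0.485 (array([-0.0419,  0.0002, -0.044 ]), 'spin', np.float64(0.001), 'yaw0', np.float64(177.4))
```

View pics/c4.png

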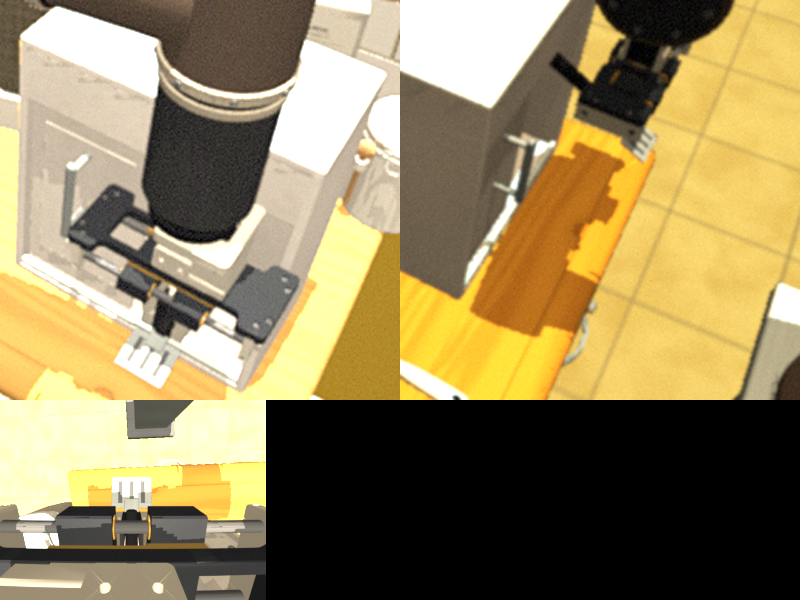

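The view shows the handle passing through the open right half under the lintel, door still at left, gripper clear. Next: rise behind the lintel, then move the ring over the hook tip.

Call:
drive_tool --rows '[{"x": -0.005, "y": 0, "z": -0.012, "spin": 0, "fingers": -1}, {"x": -0.01, "y": 0, "z": -0.024, "spin": 0, "fingers": -1}, {"x": -0.013, "y": 0, "z": -0.034, "spin": 0, "fingers": -1}, {"x": -0.015, "y": 0, "z": -0.044, "spin": 0, "fingers": -1}, {"x": -0.015, "y": 0, "z": -0.045, "spin": 0, "fingers": -1}, {"x": -0.022, "y": 0, "z": -0.045, "spin": 0, "fingers": -1}, {"x": -0.03, "y": 0, "z": -0.045, "spin": 0, "fingers": -1}, {"x": -0.0385, "y": 0, "z": -0.045, "spin": 0, "fingers": -1}, {"x": -0.0385, "y": 0, "z": -0.045, "spin": 0, "fingers": -1}, {"x": -0.0385, "y": 0, "z": -0.045, "spin": 0, "fingers": -1}]'

```text
time_s: 23.7
tcp_pos: [0.4542, -0.1611, 0.2303]
eef_rot: [180.0, -0.0, 177.3]
contact_force: [-0.8, -0.7, -1.8]
gripper_width: 0.0137
gripper_force: 60.0
```

```bash
python3 t2.py
```

```text
t 23.7 local tcp [-0.1316 -0.0792  0.2303] psi -0.01 rot [180.   -0.  177.3] F [-0.8 -0.7 -1.8] w 0.013747961801013677 j [  4.   3. -24.  -0. -63. -97.]
ring-seat local [-0.0211 -0.0003  0.0379]
```

Call:
drive_tool --rows '[{"x": 0, "y": 0, "z": 0.004, "spin": 0, "fingers": -1}, {"x": 0, "y": 0, "z": 0.008, "spin": 0, "fingers": -1}, {"x": 0, "y": 0, "z": 0.012, "spin": 0, "fingers": -1}, {"x": 0, "y": 0, "z": 0.016, "spin": 0, "fingers": -1}, {"x": 0, "y": 0, "z": 0.02, "spin": 0, "fingers": -1}, {"x": 0, "y": 0, "z": 0.022, "spin": 0, "fingers": -1}, {"x": 0, "y": 0, "z": 0.022, "spin": 0, "fingers": -1}]'

```text
time_s: 24.58
tcp_pos: [0.4544, -0.1611, 0.2084]
eef_rot: [-180.0, -0.0, 177.3]
contact_force: [0.5, -0.0, -1.2]
gripper_width: 0.0137
gripper_force: 60.0
```

```bash
python3 t2.py
```

```text
t 24.575 local tcp [-0.1315 -0.0793  0.2084] psi -0.01 rot [-180.    -0.   177.3] F [ 0.5 -0.  -1.2] w 0.013734110472097362 j [  4.   4. -26.   0. -60. -97.]
ring-seat local [-0.021  -0.0003  0.016 ]
```

Call:
drive_tool --rows '[{"x": -0.001, "y": 0, "z": 0.004, "spin": 0, "fingers": -1}, {"x": -0.002, "y": 0, "z": 0.008, "spin": 0, "fingers": -1}, {"x": -0.003, "y": 0, "z": 0.011, "spin": 0, "fingers": -1}, {"x": -0.003, "y": 0, "z": 0.014, "spin": 0, "fingers": -1}, {"x": -0.003, "y": 0, "z": 0.014, "spin": 0, "fingers": -1}]'

```text
time_s: 25.2
tcp_pos: [0.4581, -0.1613, 0.1948]
eef_rot: [-180.0, 0.1, 177.3]
contact_force: [1.9, 0.2, 0.8]
gripper_width: 0.0136
gripper_force: 60.0
```

```bash
python3 t2.py
```

```text
t 25.2 local tcp [-0.1278 -0.0793  0.1948] psi 0.0 rot [-1.800e+02  1.000e-01  1.773e+02] F [1.9 0.2 0.8] w 0.013631765435073098 j [  4.   5. -27.   0. -58. -97.]
ring-seat local [-0.0173 -0.0002  0.0024]
```

Call:
drive_tool --rows '[{"x": 0.003, "y": 0, "z": 0.001, "spin": 0, "fingers": -1}, {"x": 0.006, "y": 0, "z": 0.001, "spin": 0, "fingers": -1}, {"x": 0.008, "y": 0, "z": 0.001, "spin": 0, "fingers": -1}, {"x": 0.01, "y": 0, "z": 0.001, "spin": 0, "fingers": -1}, {"x": 0.01, "y": 0, "z": 0.001, "spin": 0, "fingers": -1}]'

```text
time_s: 25.82
tcp_pos: [0.4532, -0.1607, 0.1968]
eef_rot: [-180.0, 0.7, 177.4]
contact_force: [14.2, 0.5, 4.5]
gripper_width: 0.0134
gripper_force: 60.0
```

```bash
python3 t2.py
```

```text
t 25.825 local tcp [-0.1327 -0.0789  0.1968] psi 0.11 rot [-180.     0.7  177.4] F [14.2  0.5  4.5] w 0.013448964961750657 j [  4.   4. -28.   0. -58. -97.]
ring-seat local [-0.0222  0.0004  0.0044]
```

The pull test gives 14 N, so the ring is caught on the hook. Ease back in, then release and retreat.

Call:
drive_tool --rows '[{"x": -0.004, "y": 0, "z": 0, "spin": 0, "fingers": -1}, {"x": -0.008, "y": 0, "z": 0, "spin": 0, "fingers": -1}, {"x": -0.008, "y": 0, "z": 0.001, "spin": 0, "fingers": -1}, {"x": -0.008, "y": 0, "z": 0.001, "spin": 0, "fingers": -1}]'

```text
time_s: 26.32
tcp_pos: [0.4564, -0.1612, 0.1931]
eef_rot: [-180.0, 0.1, 177.3]
contact_force: [3.8, 0.7, 4.4]
gripper_width: 0.014
gripper_force: 60.0
```

```bash
python3 t2.py
```

```text
t 26.325 local tcp [-0.1295 -0.0792  0.1931] psi 0.01 rot [-1.800e+02  1.000e-01  1.773e+02] F [3.8 0.7 4.4] w 0.01398432189775889 j [  4.   5. -27.   0. -58. -97.]
ring-seat local [-0.019  -0.0002  0.0007]
```

Call:
drive_tool --rows '[{"x": -0.002, "y": 0, "z": 0, "spin": 0, "fingers": -1}, {"x": -0.002, "y": 0, "z": 0, "spin": 0, "fingers": 1}, {"x": -0.002, "y": 0, "z": 0, "spin": 0, "fingers": 1}, {"x": -0.002, "y": 0, "z": 0, "spin": 0, "fingers": 1}, {"x": -0.002, "y": 0, "z": 0, "spin": 0, "fingers": 1}, {"x": 0.01, "y": 0, "z": 0, "spin": 0, "fingers": 1}, {"x": 0.03, "y": 0, "z": 0, "spin": 0, "fingers": 1}, {"x": 0.055, "y": 0, "z": 0, "spin": 0, "fingers": 1}, {"x": 0.055, "y": 0, "z": 0, "spin": 0, "fingers": 1}]'

```text
time_s: 27.45
tcp_pos: [0.3978, -0.1585, 0.1928]
eef_rot: [180.0, 0.0, 177.3]
contact_force: [0.9, 0.1, -0.5]
gripper_width: 0.0856
gripper_force: 0.0
```

Call:
drive_tool --rows '[{"x": 0, "y": 0, "z": -0.04, "spin": 0, "fingers": 1}, {"x": 0, "y": 0, "z": -0.09, "spin": 0, "fingers": 1}, {"x": 0, "y": 0, "z": -0.14, "spin": 0, "fingers": 1}, {"x": 0, "y": 0.05, "z": -0.19, "spin": 0, "fingers": 1}, {"x": 0, "y": 0.1, "z": -0.2, "spin": 0, "fingers": 1}, {"x": 0, "y": 0.15, "z": -0.2, "spin": 0, "fingers": 1}, {"x": 0, "y": 0.2, "z": -0.2, "spin": 0, "fingers": 1}, {"x": 0, "y": 0.25, "z": -0.2, "spin": 0, "fingers": 1}, {"x": 0, "y": 0.3, "z": -0.2, "spin": 0, "fingers": 1}, {"x": 0, "y": 0.3, "z": -0.2, "spin": 0, "fingers": 1}]'

```text
time_s: 28.7
tcp_pos: [0.4141, 0.1435, 0.392]
eef_rot: [-180.0, -0.0, 177.5]
contact_force: [-0.6, -0.6, -1.3]
gripper_width: 0.0879
gripper_force: 0.0
```

```bash
python3 - <<'E'
from plant import cams
import cv2,numpy as np
a=cams.capture("scene")["pixels"]; b=cams.capture("side")["pixels"]
cv2.imwrite("pics/sc5.png",a[:,:,::-1])
m=np.hstack([cv2.resize(x,(400,480),interpolation=2) for x in (a[150:430,320:560],b[20:340,260:580])])
cv2.imwrite("pics/c5.png",cv2.convertScaleAbs(m[:,:,::-1],alpha=1.9))
E
```

```text
(no output)
```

View pics/c5.png

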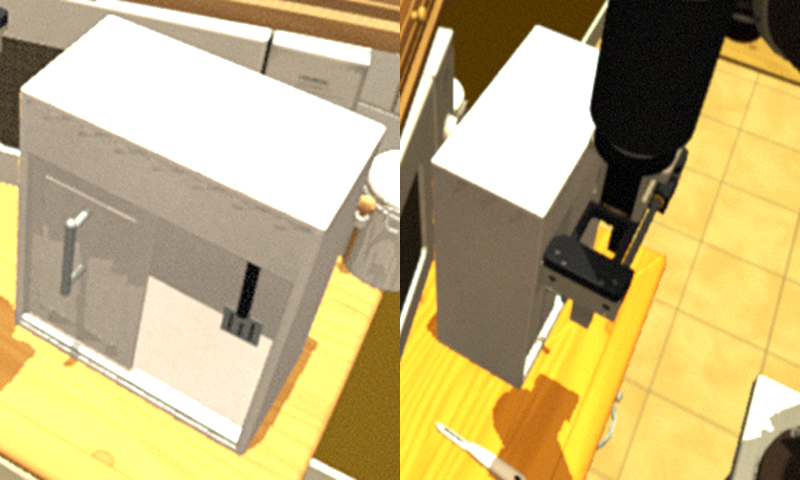

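The picture shows the turner hanging inside the right half, blade at about (466,340) in the scene image, door at left. I let it settle and check motion and position numerically.

Call:
drive_tool --rows '[{"x": 0, "y": 0, "z": 0, "spin": 0, "fingers": 1}, {"x": 0, "y": 0, "z": 0, "spin": 0, "fingers": 1}, {"x": 0, "y": 0, "z": 0, "spin": 0, "fingers": 1}, {"x": 0, "y": 0, "z": 0, "spin": 0, "fingers": 1}, {"x": 0, "y": 0, "z": 0, "spin": 0, "fingers": 1}, {"x": 0, "y": 0, "z": 0, "spin": 0, "fingers": 1}, {"x": 0, "y": 0, "z": 0, "spin": 0, "fingers": 1}, {"x": 0, "y": 0, "z": 0, "spin": 0, "fingers": 1}, {"x": 0, "y": 0, "z": 0, "spin": 0, "fingers": 1}, {"x": 0, "y": 0, "z": 0, "spin": 0, "fingers": 1}]'

```text
time_s: 30.05
tcp_pos: [0.4146, 0.1411, 0.3926]
eef_rot: [180.0, 0.0, 177.3]
contact_force: [-0.8, -0.4, 0.9]
gripper_width: 0.0879
gripper_force: 0.0
```

```bash
cat > chk.py <<'E'
from h import *
from plant import cams
import cv2
p=np.load("cup.npy")
fr=[cv2.imread("pics/sc5.png")[:,:,::-1]]+[cams.capture("scene")["pixels"] for _ in range(6)]
for f in fr:
    g=f[300:385,435:500].astype(float).mean(2); g0=f[305:355,425:495].mean(2)
    m=(f[305:360,440:485].mean(2)<45); ys,xs=np.nonzero(m); print(m.sum(),(xs.mean()+440).round(2),(ys.mean()+305).round(2),ys.max()+305, np.abs(f[300:360,440:485].astype(int)-fr[-1][300:360,440:485]).mean().round(2))
for dx in(0,.01,.03):
    print(dx,proj("scene",cup(p,[[.03+dx,-.079,.243-.193],[.03+dx,-.079,.243-.215],[.03+dx,-.079,.243-.172]])).round(1).tolist())
E
python3 chk.py
```

```text
339 467.14 325.27 348 4.24
276 462.81 320.92 339 14.25
298 463.48 322.26 341 12.34
314 464.55 323.55 345 9.78
317 465.73 324.11 346 6.64
333 466.78 324.82 347 4.07
334 467.58 325.04 347 0.0
0 [[459.8, 341.1], [457.7, 347.9], [461.8, 334.4]]
0.01 [[461.9, 337.9], [459.8, 344.7], [464.0, 331.2]]
0.03 [[466.2, 331.6], [464.1, 338.4], [468.3, 324.8]]
```

Call:
drive_tool --rows '[{"x": 0, "y": 0, "z": 0, "spin": 0, "fingers": 1}, {"x": 0, "y": 0, "z": 0, "spin": 0, "fingers": 1}, {"x": 0, "y": 0, "z": 0, "spin": 0, "fingers": 1}, {"x": 0, "y": 0, "z": 0, "spin": 0, "fingers": 1}, {"x": 0, "y": 0, "z": 0, "spin": 0, "fingers": 1}, {"x": 0, "y": 0, "z": 0, "spin": 0, "fingers": 1}, {"x": 0, "y": 0, "z": 0, "spin": 0, "fingers": 1}, {"x": 0, "y": 0, "z": 0, "spin": 0, "fingers": 1}, {"x": 0, "y": 0, "z": 0, "spin": 0, "fingers": 1}, {"x": 0, "y": 0, "z": 0, "spin": 0, "fingers": 1}]'

```text
time_s: 31.6
tcp_pos: [0.4146, 0.1411, 0.3926]
eef_rot: [-180.0, 0.0, 177.3]
contact_force: [0.5, 0.6, -1.0]
gripper_width: 0.0873
gripper_force: 0.0
```

Call:
drive_tool --rows '[{"x": 0, "y": 0, "z": 0, "spin": 0, "fingers": 1}, {"x": 0, "y": 0, "z": 0, "spin": 0, "fingers": 1}, {"x": 0, "y": 0, "z": 0, "spin": 0, "fingers": 1}, {"x": 0, "y": 0, "z": 0, "spin": 0, "fingers": 1}, {"x": 0, "y": 0, "z": 0, "spin": 0, "fingers": 1}, {"x": 0, "y": 0, "z": 0, "spin": 0, "fingers": 1}, {"x": 0, "y": 0, "z": 0, "spin": 0, "fingers": 1}, {"x": 0, "y": 0, "z": 0, "spin": 0, "fingers": 1}, {"x": 0, "y": 0, "z": 0, "spin": 0, "fingers": 1}, {"x": 0, "y": 0, "z": 0, "spin": 0, "fingers": 1}]'

```text
time_s: 32.85
tcp_pos: [0.4146, 0.1411, 0.3925]
eef_rot: [-180.0, -0.0, 177.3]
contact_force: [0.1, 0.1, 0.5]
gripper_width: 0.0879
gripper_force: 0.0
```

Call:
drive_tool --rows '[{"x": 0, "y": 0, "z": 0, "spin": 0, "fingers": 1}, {"x": 0, "y": 0, "z": 0, "spin": 0, "fingers": 1}, {"x": 0, "y": 0, "z": 0, "spin": 0, "fingers": 1}, {"x": 0, "y": 0, "z": 0, "spin": 0, "fingers": 1}, {"x": 0, "y": 0, "z": 0, "spin": 0, "fingers": 1}, {"x": 0, "y": 0, "z": 0, "spin": 0, "fingers": 1}, {"x": 0, "y": 0, "z": 0, "spin": 0, "fingers": 1}, {"x": 0, "y": 0, "z": 0, "spin": 0, "fingers": 1}, {"x": 0, "y": 0, "z": 0, "spin": 0, "fingers": 1}, {"x": 0, "y": 0, "z": 0, "spin": 0, "fingers": 1}]'

```text
time_s: 34.1
tcp_pos: [0.4146, 0.1411, 0.3926]
eef_rot: [180.0, 0.0, 177.3]
contact_force: [-0.8, 0.1, -0.1]
gripper_width: 0.0879
gripper_force: 0.0
```

```bash
sed -i 's/range(6)/range(12)/' chk.py; python3 chk.py
```

```text
339 467.14 325.27 348 10.83
294 465.31 322.28 342 2.49
303 465.61 322.5 342 2.74
287 465.68 321.95 341 2.96
294 465.7 322.24 341 3.05
288 465.72 322.19 342 2.93
293 465.64 322.18 342 2.87
295 465.45 322.23 341 2.59
290 465.33 322.22 341 2.4
296 465.3 322.22 341 2.35
297 465.13 322.32 341 2.38
300 465.19 322.45 342 2.35
298 465.24 322.34 342 0.0
0 [[459.8, 341.1], [457.7, 347.9], [461.8, 334.4]]
0.01 [[461.9, 337.9], [459.8, 344.7], [464.0, 331.2]]
0.03 [[466.2, 331.6], [464.1, 338.4], [468.3, 324.8]]
```

```bash
python3 - <<'E'
from plant import r
print(r.close_job())
E
```

```text
the job is handed in; nothing more can be done
None
```

I slid the door to its left stop, hung the turner by its ring on the free hook, where it hung nearly still with the arm clear, and handed the job in at about 35 s; no verdict came back, and I did not measure the bystanders at the end.

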